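# Push the seedling tray home and throw its latch

## Robot

A 6-joint arm with a two-finger parallel gripper is mounted at the origin on the work surface. World frame = base frame: x ahead of the robot, y to its left, z up, the work surface at z = 0. Lengths are in mm, angles in rad, forces in N, time in s.
With the tool pointing down it reaches from about 300 to 875 mm from the base axis. Payload 4.2 kg.
Tool frame: the origin (TCP) lies at the very end of the fingers, on their centre line; the grasp point (between the pads) lies 19 mm behind it (bot.grip_point_offset is the distance from the TCP to the grasp point, in mm); y points along the fingers, z is the direction in which the jaws open and shut, and the axes are right-handed (so a half turn about y gives the same grasp; the last joint's range is limited). The gripper opens to 85 mm and grips with 20 to 120 N. Pads are 22 mm wide; open, the fingers measure 114 mm over their backs; the gripper's body (76 mm by 85 mm) begins 54 mm behind the grasp point. The pads swing forward as they close: fully open they stand 13 mm farther back than shut.
Start: joints at [-1.175, 0.32, 1.565, -0, 1.257, -0.02], TCP at [232.259, -526.02, 231.338] pointing down, gripper open.
Joint ranges: [-3.11, 3.11], [-0.84, 2.01], [0.21, 2.61], [-1.34, 4.49], [0.05, 2.63], [-2.56, 2.56]. Speed limits (rad/s): [2.57, 2.57, 3.14, 3.14, 3.14, 3.14].

## Interface

Orientations are given as a unit quaternion [w, x, y, z].
In Python, from rig import get_obs, imaging, close_job, nets, bot gives the robot as it stands. The module is installed in compiled form; this text tells all that it offers.
- The arm moves only by the tool drive_tool, never from a script. Its argument "deltas" is a list of rows, each a list of 7 numbers: the shift along the tool's x, y, z each as a share of 10 cm, from -1 to 1, then the turn, a rotation vector about the tool's x, y, z each as a share of 360 degrees, from -1 to 1, then the closure, from 0 (fully open) to 1 (shut). In form: [[tx, ty, tz, ax, ay, az, claw], ...]. A call has 1 to 12 rows; each row is the pose to reach, as a shift and turn from the pose commanded when the call began, along the tool's axes at that moment, turning the shorter way round; what a row does not reach only later rows make up. A row lasts 1/10 s, in which the tool goes at most 50 mm and 8.59 degrees, less where a joint would pass 70% of its speed; a pose out of reach is approached as far as the arm can. A call with a number of a shift or a turn outside -1 to 1 is refused whole. A call with a gripper value outside its range is refused whole. The fingers move at their own pace and stop on an object; "force" is the grip in N (left out, the last holds). Time passes only in rows, so rows that repeat a pose let the fingers close. It gives the time, the measured TCP pose, the force and the opening at its end, in the units of the state.
- get_obs(): the state, without advancing time (a new reading comes with each control period).
- imaging.snapshot(name): name is "side" or "top"; returns the picture (384x512x3 uint8, blue, green, red); there is no depth.
- imaging.camera_params(name): a dict with "K" (3x3 intrinsics, pixels), "eye" and "orientation" of the camera in the world. Camera axes: x right, y up, looking along -z (the intrinsics and any distortion apply to the point x, -y, -z); pixel columns grow to the right and rows downward; lengths in mm; the calibration is good to about 2 mm. A picture is of the moment at which its call begins. camera_params takes no time and is no camera call.
- close_job(): hands the job in, once; it reports no verdict.
Trained networks look in the newest picture that a camera, given by its name, has taken for a name from the list of things; names that differ only in an ending like _2 or _b are one class to them, and where a whole thing is asked for, a point or a joint stands for the part that bears it (a point fixed in the world has none). Each returns a list of dicts, best first, with "conf" (0 to 1); they miss things now and then, are a little off and sometimes report something else, mostly with a low value. They report only what shows in the picture. A call takes as long as a camera call. They do not tell look-alikes from the thing itself.
- nets.silhouettes(camera, query): "region" (384x512 bool, what is visible of it) and "rect" ([left, top, right, bottom] as shares, 0 to 1, of the picture: columns of its width, rows of its height, round what is visible of it).
- nets.place_of(camera, query): "point" ([row, column] as shares, 0 to 1, of the picture: columns of its width, rows of its height: a listed point, or the origin of a listed thing).
The state is a dict: "time": time; "joint_positions": joint angles; "qd": joint speeds; "effort": joint torques, N m; "ee_pos": TCP position; "tool_rot": TCP orientation; "wrist_force": force on the tool from outside, world axes, zero at the start; "moment": the same for the moment, N m; "width": finger opening in mm.
Only numpy, scipy, OpenCV 4.12 (cv2) and the standard library are available. Lean on these libraries where they do the work, as an engineer would, in place of code of your own. Each camera call takes 0.05 s, during which the arm holds its last target.

## Task

Push the seedling tray along its cradle until it is fully home against the back stop, then flip the black-knobbed latch lever over past centre so that it snaps down into its locked position in front of the tray. Only push with the fingers: do not pick up or lift the tray or its pots, keep the pots standing, and leave everything else on the table, including the small fan switch, as it is.

Things in the scene. Friction and masses are not known exactly. Their poses are not given: they have to be found in the camera images.
- cradle: Fixed metal cradle, 250 mm square deck, top 8 mm above the table; position and yaw vary. +x: the way the tray is pushed in, z up. Origin on the table, mid-line where the tray's front wall stands when home. Deck x -90..160, y +-125 mm. Side rails (28 mm high) at y = +-113 mm guide the tray with 3 mm play a side; back stop (44 mm high), face at x = 150. Latch outside the -y rail.
- tray: Loose translucent open tray 150 (x, push direction) x 220 x 50 mm high, walls 4 mm, about 0.35 kg, three loose 70 g pots in it. Origin: centre of its underside; front wall (robot side) at its x = -75 mm, rim 58 mm above the table. Slides on the deck, axes near the cradle's; starts 30 to 70 mm short of home. Home: origin at cradle x = 75 mm. A push of 2 to 9 N slides it.
- latch (a joint): Toggle lever hinged along cradle x. 0 = open (start): handle leans 0.55 rad out to cradle -y, flat 72 mm keeper bar raised 63 deg. 1.1 = locked: handle leans 0.55 rad in to +y, keeper bar level in front of the tray's front wall. Over-centre spring: below 0.55 (handle upright) it springs back, beyond it snaps to 1.1 by itself. If the tray is not home the bar hits its rim and cannot lock.
- latch_knob (a point): Centre of the black ball knob, 22 mm across, on the latch handle (10 mm rod), 90 mm from the pivot at cradle (-14, -134, 42) mm. Open: cradle (-14, -181, 119) mm; at centre (-14, -134, 132); locked (-14, -87, 119). Push it towards cradle +y from its outer side; 2 to 3 N square to the handle, more if the knob rubs on the finger as it rises.
- pot0: Coir seedling pot standing in the tray, tapered, 56 mm across the top, 55 mm high, with a 20 mm seedling; origin at the centre of its underside. Not to be handled.
- pot1: Like pot0, another pot in the tray.
- pot2: Like pot0, another pot in the tray.
- sprayer: Bystander: hand spray bottle, 68 mm across, 186 mm high, standing on the table to the -y side of the cradle, beyond the latch; origin at its underside.
- feed_jar: Bystander: jar 60 mm across, 75 mm high, on the table to the +y side of the cradle; origin at its underside.
- dibber: Bystander: wooden-handled dibber, 190 mm long, lying on the table to the robot's left; origin on its underside.
- spare_pot: Bystander: empty coir pot, 60 mm across, 58 mm high, on the table to the robot's left; origin at its underside.
- fan_switch (a joint): Bystander: small 32 mm steel toggle on a grey 70 x 50 x 25 mm block on the table to the robot's left. 0 = as it starts, up to 0.9 = thrown. To be left at 0.
There are look-alikes about, which are no part of the job. What is shaped like the pot1 but turquoise is not meant. What is shaped like the part that bears fan_switch but red is not meant.

How it is judged (in metres and radians):
On the way, in this order (a step that is already met when the one before it is completed fails the run):
1. the tray is pushed home against the stop while the latch is still open (x of tray in the frame of cradle above 0.071 m and value of joint latch below 0.4 rad), for 0.2 s.
2. the latch lever has snapped over into its locked position (value of joint latch above 1 rad and x of tray in the frame of cradle above 0.07 m), for 0.2 s.
At the end, for the whole second after the job is handed in: The tray lies flat at rest within 5 mm of the stop, the latch lever is at its locked end (above 1.0 of 1.1 rad), the pots in the tray stand upright, the fan switch is as it was and the bystanders are within 20 mm of where they were (all of step 2 and z of tray in the frame of cradle below 0.011 m and linear speed of tray below 0.01 m/s and angle between each of pot0, pot1, pot2's own z axis and vertical below 0.3 rad and distance of each of sprayer, feed_jar, dibber, spare_pot from where it was at the start of the episode below 0.02 m and value of joint fan_switch below 0.2 rad); the robot touches nothing.
It fails at once if the tray is lifted or tipped (z of tray in the frame of cradle above 0.02 m or angle between tray's own z axis and vertical above 0.12 rad).
It fails at once if a pot in the tray is lifted or knocked over (height (world z) of any of pot0, pot1, pot2 above 0.03 m or angle between any of pot0, pot1, pot2's own z axis and vertical above 0.5 rad).
It fails at once if a bystander is shoved, lifted or knocked over (distance of any of sprayer, feed_jar, dibber, spare_pot from where it was at the start of the episode above 0.03 m or angle between any of sprayer, feed_jar's own z axis and vertical above 0.4 rad).
It fails at once if the fan switch is thrown (value of joint fan_switch above 0.45 rad).
It also fails if it takes over 43 s, if anything falls off the work surface, if the arm or the gripper's body presses on something with over 40 N, if the wrist force passes 120 N, or if a joint passes its speed limit or range.

## Working session

There is one attempt and no reset: what is moved stays moved. The work goes in short steps, Python scripts to look and compute and a tool call to move; the robot and the scene stay as the last step left them, time stands still between calls to the robot, and variables do not carry over. Pictures are saved under pics/ and viewed, and the job is handed in when it is done.

Besides the shell and the picture viewer there is one more tool, called after ">>>" as name(argument=value, ...), one argument or row to a line, values as JSON. drive_tool: Moves the arm, as the interface text tells. Shift numbers are shares of 10 cm and turn numbers shares of 360 degrees, none past 1 either way. Its arguments: {"type":"object","properties":{"deltas":{"type":"array"},"force":{"type":"number"}},"required":["deltas"]}

```bash
mkdir -p pics; ls
python3 - <<'E'
from rig import get_obs, imaging, nets, bot
import cv2
for c in ("side","top"):
    im=imaging.snapshot(c); cv2.imwrite(f"pics/{c}0.png",im)
    p=imaging.camera_params(c); print(c,p)
    for q in ("cradle","tray","latch_knob","sprayer"):
        print(q,[(round(d['conf'],2),round(d['point'][1]*512),round(d['point'][0]*384)) for d in nets.place_of(c,q)])
o=get_obs(); print(o['time'],o['ee_pos'],o['tool_rot'],o['wrist_force'],o['width'])
E
```

```text
pics
side {'K': array([[437.12632246,   0.        , 249.03704091],
       [  0.        , 437.12632246, 185.12726182],
       [  0.        ,   0.        ,   1.        ]]), 'eye': array([119.06833087, 820.70997172, 955.24583249]), 'orientation': array([-0.23796056, -0.09740255,  0.35853435,  0.89740773])}
cradle []
tray [(0.73, 257, 180)]
latch_knob [(0.59, 304, 120)]
sprayer [(0.72, 279, 122)]
top {'K': array([[490.77207341,   0.        , 261.0396702 ],
       [  0.        , 490.77207341, 191.77467644],
       [  0.        ,   0.        ,   1.        ]]), 'eye': array([ 298.13731326,   95.13352236, 1318.34664029]), 'orientation': array([-0.70192088, -0.05981367,  0.07401202,  0.70586941])}
cradle [(0.71, 290, 199)]
tray [(0.78, 284, 186)]
latch_knob [(0.59, 359, 200), (0.48, 138, 216)]
sprayer [(0.77, 372, 165), (0.75, 288, 200), (0.42, 288, 184)]
0.5 [ 232.25069914 -526.00933603  231.32840746] [-0.14596203  0.14596241 -0.69184758  0.69190822] [ 0.43301854 -0.46549546 -0.50004222] 85.25366568053958
```

View pics/side0.png

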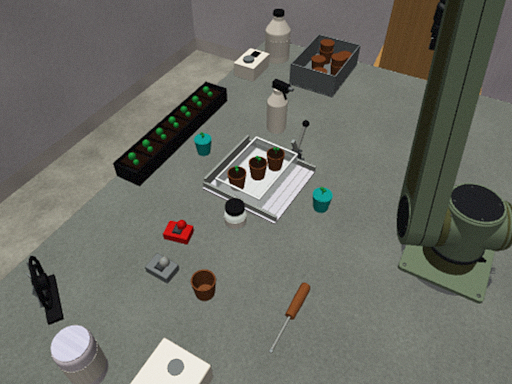

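View pics/top0.png

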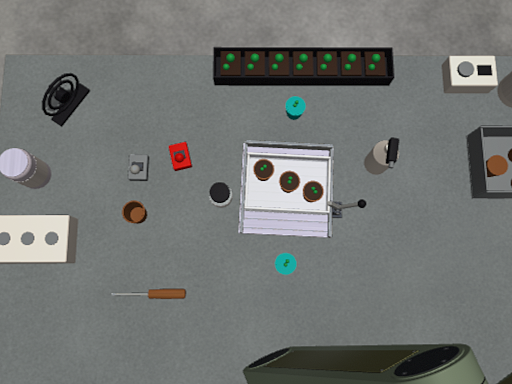

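Run:
```python
import cv2
t=cv2.imread('pics/top0.png')[130:250,225:385]; cv2.imwrite('pics/tc.png',cv2.resize(t,None,fx=5,fy=5,interpolation=cv2.INTER_CUBIC)[:, :800])
s=cv2.imread('pics/side0.png')[110:230,190:330]; cv2.imwrite('pics/sc.png',cv2.resize(s,None,fx=5,fy=5,interpolation=cv2.INTER_CUBIC))
```

```text
(no output)
```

View pics/tc.png

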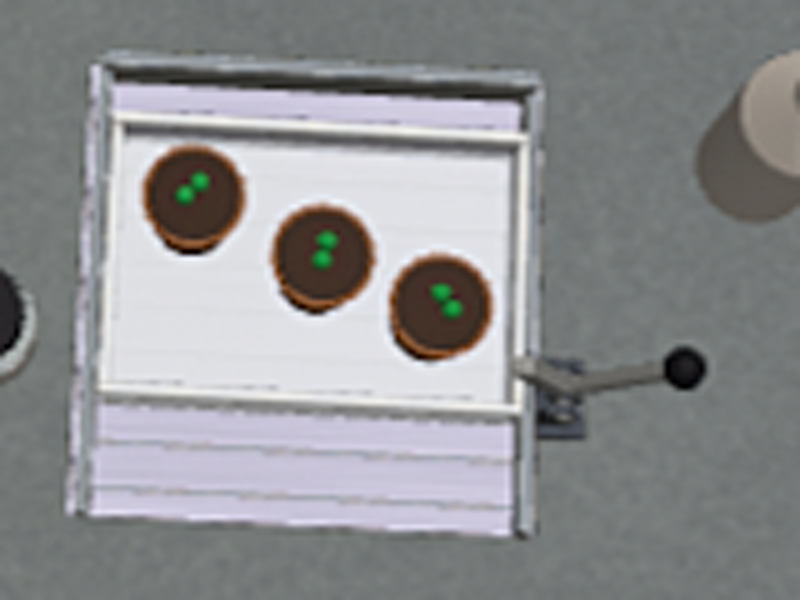

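View pics/sc.png

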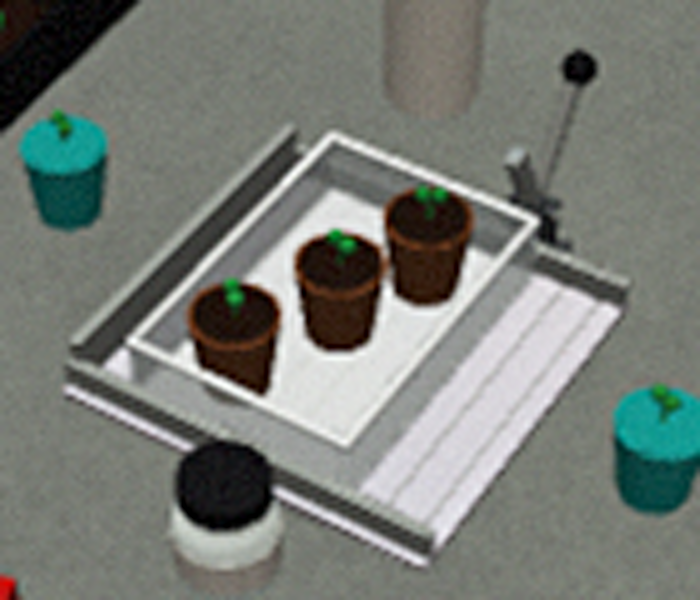

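```bash
cat > h.py <<'E'
import numpy as np
from scipy.spatial.transform import Rotation as R
from rig import imaging
def Q(q): return R.from_quat([q[1],q[2],q[3],q[0]])
P={c:imaging.camera_params(c) for c in("side","top")}
def proj(c,X):
    p=P[c]; v=Q(p['orientation']).inv().apply(np.atleast_2d(X)-p['eye']); v=v*[1,-1,-1]
    u=v@p['K'].T; return u[:,:2]/u[:,2:]
def cw(s,X):
    X=np.atleast_2d(X); return R.from_euler('z',s[2]).apply(X)+[s[0],s[1],0]
E
python3 - <<'E'
from h import *
from scipy.optimize import least_squares
off={'top':(225,130),'side':(190,110)}
C=[('top',(65,513),(-90,125,8)),('top',(685,368),(-14,-181,119)),('side',(579,68),(-14,-181,119)),('side',(428,566),(-90,125,8)),('side',(65,390),(160,125,8))]
T=[('top',(98,388),(-75,110,50)),('top',(522,412),(-75,-110,50)),('top',(112,115),(75,110,50)),('top',(530,135),(75,-110,50)),
('side',(345,445),(-75,110,50)),('side',(537,222),(-75,-110,50)),('side',(333,133),(75,-110,50)),('side',(130,345),(75,110,50))]
def res(p):
    r=[]
    for c,px,X in C: r.append(proj(c,cw(p[:3],X))[0]-(np.array(px)/5+off[c]-.4))
    for c,px,X in T: r.append(proj(c,cw(p[:3],np.array(X)+[p[3],p[4],8]))[0]-(np.array(px)/5+off[c]-.4))
    return np.ravel(r)
s=least_squares(res,[400,0,0,30,0],x_scale=[100,100,.1,10,10],loss='soft_l1')
print(s.x.round(3)); print(res(s.x).reshape(-1,2).round(1))
p=s.x
for n,X in dict(knob=(-14,-181,119),mid=(-14,-134,132),lock=(-14,-87,119),front=(p[3]-75,0,58),home=(0,0,58)).items(): print(n,cw(p[:3],X).round(1))
from rig import get_obs
o=get_obs(); m=Q(o['tool_rot']).as_matrix(); print(m.round(3))
E
```

```text
[ 5.21406e+02  1.32000e-01 -5.40000e-02  4.46910e+01  8.22000e-01]
[[ 0.5  0.5]
 [-0.   0.3]
 [ 0.1  0.2]
 [-0.7  0.1]
 [-0.4 -0.2]
 [ 0.2  0.8]
 [-0.2  0.2]
 [ 0.4 -0.4]
 [-0.6 -0.2]
 [ 0.5  0.3]
 [ 0.4 -0.5]
 [-0.5  0.1]
 [-0.7 -0.7]]
knob [[ 497.6 -179.8  119. ]]
mid [[ 500.2 -132.9  132. ]]
lock [[502.7 -86.  119. ]]
front [[491.1   1.8  58. ]]
home [[5.214e+02 1.000e-01 5.800e+01]]
[[-0.915  0.     0.404]
 [-0.404 -0.    -0.915]
 [ 0.    -1.     0.   ]]
```

>>> drive_tool(
  deltas=[
    [-0.4,0,-0.91,0,0.075,0,0.5],
    [-0.4,0,-0.91,0,0.075,0,0.5],
    [-0.4,0,-0.91,0,0.075,0,0.5],
    [-0.4,0,-0.91,0,0.075,0,0.5],
    [-0.4,0,-0.91,0,0.075,0,0.5],
  ],
)

```text
time: 1.0
ee_pos: [232.4, -427.3, 231.8]
tool_rot: [0.019, -0.019, -0.706, 0.707]
wrist_force: [-0.1, -1.1, 0.5]
width: 42.6
```

```bash
cat >> h.py <<'E'
S=np.array([521.4,0.1,-0.054])
def st():
    from rig import get_obs
    o=get_obs(); m=Q(o['tool_rot']).as_matrix()
    c=R.from_euler('z',-S[2]).apply(np.array(o['ee_pos'])-[S[0],S[1],0])
    print('t',round(o['time'],2),'world',np.round(o['ee_pos'],1),'cradle',c.round(1),'F',np.round(o['wrist_force'],1),'w',round(o['width'],1),'j',np.round(o['joint_positions'],2))
    return c,m
E
python3 - <<'E'
from h import *
c,m=st(); print((R.from_euler('z',-S[2]).as_matrix()@m).round(3))
from rig import nets
# sprayer base position on z=0 from both views
for cam in('top','side'):
    for X in [(600,-180,0),(600,-200,0),(600,-220,0),(620,-200,0),(600,-200,186)]: print(cam,X,proj(cam,X).round(0))
E
```

```text
t 1.0 world [ 232.4 -427.3  231.8] cradle [-265.6 -442.4  231.8] F [-0.1 -1.1  0.5] w 42.6 j [-1.1   0.18  1.76 -0.    1.2   0.53]
[[-1.     0.001  0.001]
 [-0.001 -0.001 -1.   ]
 [-0.001 -1.     0.001]]
top (600, -180, 0) [[350. 174.]]
top (600, -200, 0) [[358. 174.]]
top (600, -220, 0) [[365. 174.]]
top (620, -200, 0) [[357. 167.]]
top (600, -200, 186) [[374. 157.]]
side (600, -180, 0) [[274. 142.]]
side (600, -200, 0) [[277. 139.]]
side (600, -220, 0) [[280. 135.]]
side (620, -200, 0) [[272. 137.]]
side (600, -200, 186) [[280.  92.]]
```

>>> drive_tool(
  deltas=[
    [-0.2,0,-0.45,0,0,0,0.5],
    [-0.4,0,-0.9,0,0,0,0.5],
    [-0.45,0,-1,0,0,0,0.5],
  ],
)

```text
time: 1.3
ee_pos: [283.7, -327.0, 231.3]
tool_rot: [-0.018, 0.018, 0.707, -0.706]
wrist_force: [-0.5, -0.7, 0.7]
width: 42.7
```

>>> drive_tool(
  deltas=[
    [-0.2,0,-0.45,0,0,0,0.5],
    [-0.4,0,-0.9,0,0,0,0.5],
    [-0.45,0,-1,0,0,0,0.5],
  ],
)

```text
time: 1.6
ee_pos: [334.7, -229.8, 231.5]
tool_rot: [-0.017, 0.018, 0.707, -0.707]
wrist_force: [0.2, -0.7, 0.5]
width: 43.0
```

>>> drive_tool(
  deltas=[
    [-0.2,0,-0.45,0,0,0,0.5],
    [-0.4,0,-0.9,0,0,0,0.5],
    [-0.45,0,-1,0,0,0,0.5],
  ],
)

```text
time: 1.9
ee_pos: [385.7, -132.7, 231.5]
tool_rot: [-0.017, 0.018, 0.707, -0.707]
wrist_force: [0.1, -0.5, 0.3]
width: 42.6
```

>>> drive_tool(
  deltas=[
    [-0.2,0,-0.45,0,0,0,0.5],
    [-0.4,0,-0.9,0,0,0,0.5],
    [-0.45,0,-1,0,0,0,0.5],
    [-0.45,0,-1,0,0,0,0.5],
  ],
)

```text
time: 2.3
ee_pos: [435.2, -37.3, 231.1]
tool_rot: [0.018, -0.018, -0.707, 0.707]
wrist_force: [0.5, -0.8, -0.2]
width: 42.9
```

Run:
```python
from h import *
c,m=st(); print((R.from_euler('z',-S[2]).as_matrix()@m).round(3))
```

```text
t 2.3 world [435.2 -37.3 231.1] cradle [-84.1 -42.  231.1] F [ 0.5 -0.8 -0.2] w 42.9 j [-0.11  0.1   1.85 -0.    1.19  1.51]
[[-1.    -0.     0.002]
 [-0.002 -0.001 -1.   ]
 [ 0.    -1.     0.001]]
```

>>> drive_tool(
  deltas=[
    [0,0.1,-0.4,0,0,0,0.5],
    [0,0.5,-0.42,0,0,0,0.5],
    [0,0.95,-0.42,0,0,0,0.5],
    [0,1,-0.42,0,0,0,0.5],
  ],
)

```text
time: 2.7
ee_pos: [432.3, 2.9, 127.4]
tool_rot: [0.024, -0.016, -0.706, 0.707]
wrist_force: [-0.1, -0.3, -0.8]
width: 42.9
```

>>> drive_tool(
  deltas=[
    [0,0.4,0,0,0,0,0.5],
    [0,0.7,0,0,0,0,0.5],
    [0,0.9,0,0,0,0,0.5],
    [0,1,0,0,0,0,0.5],
    [0,1,0,0,0,0,0.5],
  ],
)

```text
time: 3.2
ee_pos: [436.6, 3.6, 31.4]
tool_rot: [0.02, -0.02, -0.707, 0.707]
wrist_force: [0.2, 0.3, -0.1]
width: 42.8
```

Run:
```python
from h import *
import cv2
c,m=st()
s=imaging.snapshot('side')[90:240,170:370];cv2.imwrite('pics/s1.png',cv2.resize(s,None,fx=4,fy=4,interpolation=cv2.INTER_CUBIC))
```

```text
t 3.2 world [436.6   3.6  31.4] cradle [-84.9  -1.   31.4] F [ 0.2  0.3 -0.1] w 42.8 j [-0.02  0.35  2.14 -0.    0.65  1.61]
```

View pics/s1.png

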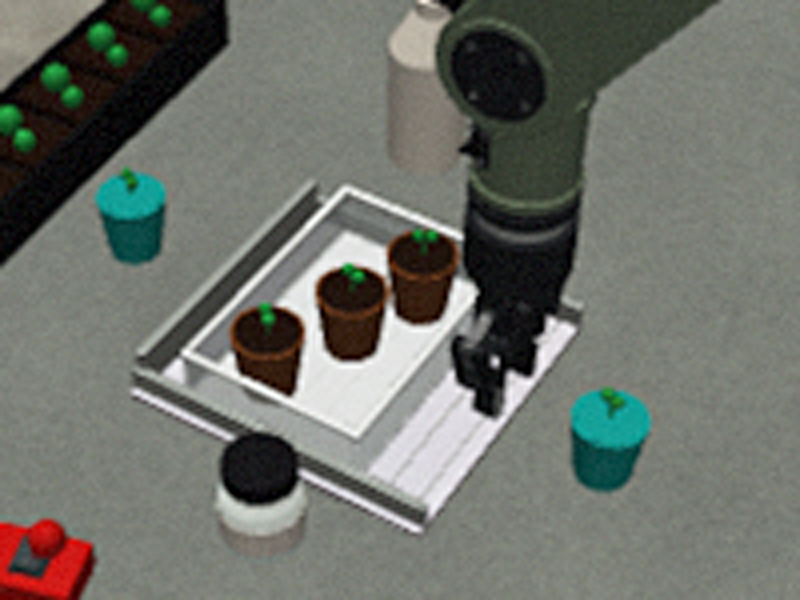

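The closed-in fingers stand on the deck ahead of the tray's front wall (crop 485,380). The pots are upright and the turquoise look-alike is clear. Next is the push.

>>> drive_tool(
  deltas=[
    [-0.1,0.1,0,0,0,0,0.5],
    [-0.2,0.1,0,0,0,0,0.5],
    [-0.3,0.1,0,0,0,0,0.5],
    [-0.38,0.1,0,0,0,0,0.5],
    [-0.41,0.1,0,0,0,0,0.5],
    [-0.44,0.1,0,0,0,0,0.5],
    [-0.47,0.1,0,0,0,0,0.5],
    [-0.5,0.1,0,0,0,0,0.5],
  ],
)

```text
time: 4.05
ee_pos: [483.8, 2.1, 21.0]
tool_rot: [0.021, -0.018, -0.707, 0.707]
wrist_force: [-4.5, -0.8, 2.7]
width: 42.9
```

>>> drive_tool(
  deltas=[
    [-0.03,0,0,0,0,0,0.5],
    [-0.06,0,0,0,0,0,0.5],
    [-0.09,0,0,0,0,0,0.5],
    [-0.12,0,0,0,0,0,0.5],
    [-0.14,0,0,0,0,0,0.5],
    [-0.16,0,0,0,0,0,0.5],
  ],
)

```text
time: 4.65
ee_pos: [502.3, 1.1, 21.2]
tool_rot: [0.02, -0.02, -0.707, 0.707]
wrist_force: [-1.8, -0.1, -1.3]
width: 42.8
```

Run:
```python
from h import *
import cv2
c,m=st()
s=imaging.snapshot('side')[90:240,170:370];cv2.imwrite('pics/s2.png',cv2.resize(s,None,fx=4,fy=4,interpolation=cv2.INTER_CUBIC))
```

```text
t 4.65 world [502.3   1.1  21.2] cradle [-19.1  -0.1  21.2] F [-1.8 -0.1 -1.3] w 42.8 j [-0.02  0.44  2.   -0.    0.7   1.61]
```

View pics/s2.png

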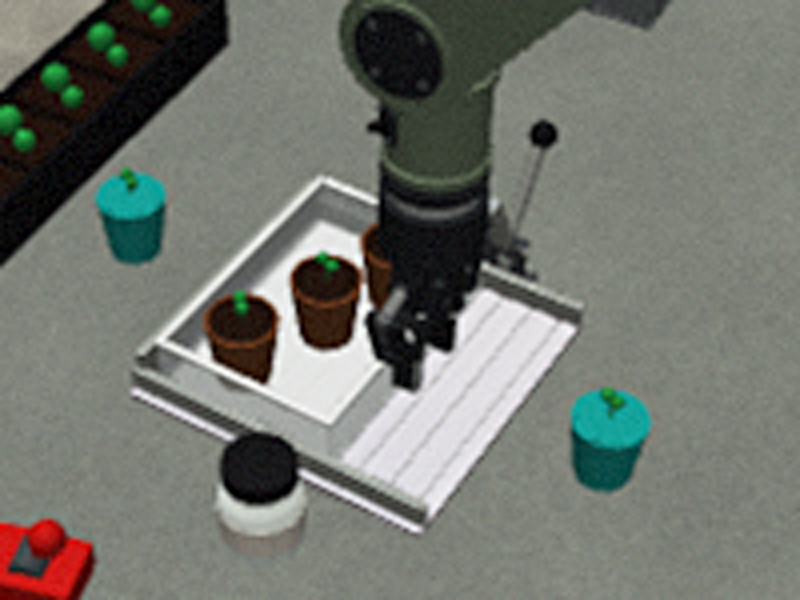

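The tray is nearly home and the pots are standing. I'll finish in small steps, watching the force.

>>> drive_tool(
  deltas=[
    [-0.02,0,0,0,0,0,0.5],
    [-0.04,0,0,0,0,0,0.5],
    [-0.05,0,0,0,0,0,0.5],
  ],
)

```text
time: 5.0
ee_pos: [507.5, 0.8, 21.3]
tool_rot: [0.02, -0.02, -0.707, 0.707]
wrist_force: [-3.6, 0.5, -0.4]
width: 42.7
```

>>> drive_tool(
  deltas=[
    [-0.01,0,0,0,0,0,0.5],
    [-0.02,0,0,0,0,0,0.5],
  ],
)

```text
time: 5.2
ee_pos: [509.1, 0.7, 21.4]
tool_rot: [0.02, -0.02, -0.707, 0.707]
wrist_force: [-3.0, 0.5, -0.2]
width: 42.5
```

>>> drive_tool(
  deltas=[
    [-0.01,0,0,0,0,0,0.5],
    [-0.01,0,0,0,0,0,0.5],
  ],
)

```text
time: 5.4
ee_pos: [510.1, 0.6, 21.3]
tool_rot: [0.02, -0.019, -0.707, 0.707]
wrist_force: [-3.8, 0.5, 1.1]
width: 42.5
```

>>> drive_tool(
  deltas=[
    [-0.01,0,0,0,0,0,0.5],
    [-0.01,0,0,0,0,0,0.5],
  ],
)

```text
time: 5.6
ee_pos: [510.0, 0.6, 21.3]
tool_rot: [0.02, -0.019, -0.707, 0.707]
wrist_force: [-6.0, -0.3, 3.2]
width: 42.9
```

>>> drive_tool(
  deltas=[
    [-0.01,0,0,0,0,0,0.5],
    [-0.01,0,0,0,0,0,0.5],
  ],
)

```text
time: 5.8
ee_pos: [510.0, 0.6, 21.4]
tool_rot: [0.021, -0.018, -0.707, 0.707]
wrist_force: [-8.9, 1.7, 5.9]
width: 42.2
```

>>> drive_tool(
  deltas=[
    [-0.01,0,0,0,0,0,0.5],
    [-0.01,0,0,0,0,0,0.5],
  ],
)

```text
time: 6.0
ee_pos: [510.0, 0.6, 21.3]
tool_rot: [0.022, -0.017, -0.707, 0.707]
wrist_force: [-10.7, 1.4, 8.2]
width: 43.1
```

The motion stopped at x=510.0 (predicted 510.4) while the force climbed from 4 N to 11 N, so the tray is on the stop. I'll back off and check.

>>> drive_tool(
  deltas=[
    [0,0,0,0,0,0,0.5],
    [0.05,0,0,0,0,0,0.5],
    [0.2,0,0,0,0,0,0.5],
    [0.4,0,0,0,0,0,0.5],
    [0.5,-0.1,0,0,0,0,1],
    [0.5,-0.5,0,0,0,0,1],
    [0.5,-0.9,0,0,0,0,1],
    [0.5,-1,0,0,0,0,1],
  ],
)

```text
time: 6.8
ee_pos: [467.4, 3.1, 126.4]
tool_rot: [-0.015, 0.024, 0.707, -0.707]
wrist_force: [0.6, 0.2, -0.4]
width: 0.1
```

>>> drive_tool(
  deltas=[
    [0,-0.4,0,0,0,0,1],
    [0,-0.8,0.1,0,0,0,1],
    [0,-0.8,0.6,0,0,0,1],
    [0,-0.8,1,0,0,0,1],
  ],
)

```text
time: 7.2
ee_pos: [459.2, -98.0, 203.4]
tool_rot: [0.017, -0.021, -0.706, 0.707]
wrist_force: [-0.0, -0.2, 0.8]
width: 0.4
```

>>> drive_tool(
  deltas=[
    [0,0,0.4,0,0,0,1],
    [0,0,0.8,0,0,0,1],
    [0,0,1,0,0,0,1],
    [0,0,1,0,0,0,1],
  ],
)

```text
time: 7.6
ee_pos: [452.7, -199.1, 201.5]
tool_rot: [0.02, -0.022, -0.706, 0.707]
wrist_force: [-0.1, -0.2, 0.4]
width: -0.1
```

Run:
```python
from h import *
import cv2
c,m=st()
a=imaging.snapshot('side')[90:240,170:370];b=imaging.snapshot('top')[100:250,200:400]
cv2.imwrite('pics/s3.png',cv2.resize(a,None,fx=4,fy=4,interpolation=cv2.INTER_CUBIC))
cv2.imwrite('pics/t3.png',cv2.resize(b,None,fx=4,fy=4,interpolation=cv2.INTER_CUBIC))
for X in [(0,110,58),(0,-110,58),(150,110,58),(150,-110,58)]:
    w=cw(S,X); print(((proj('side',w)[0]-[170,90])*4).round(), ((proj('top',w)[0]-[200,100])*4).round())
```

```text
t 7.6 world [ 452.7 -199.1  201.5] cradle [ -57.9 -202.6  201.5] F [-0.1 -0.2  0.4] w -0.1 j [-0.44  0.21  1.79 -0.    1.13  1.19]
[320. 417.] [181. 386.]
[475. 239.] [518. 403.]
[147. 335.] [193. 165.]
[311. 172.] [522. 182.]
```

View pics/s3.png

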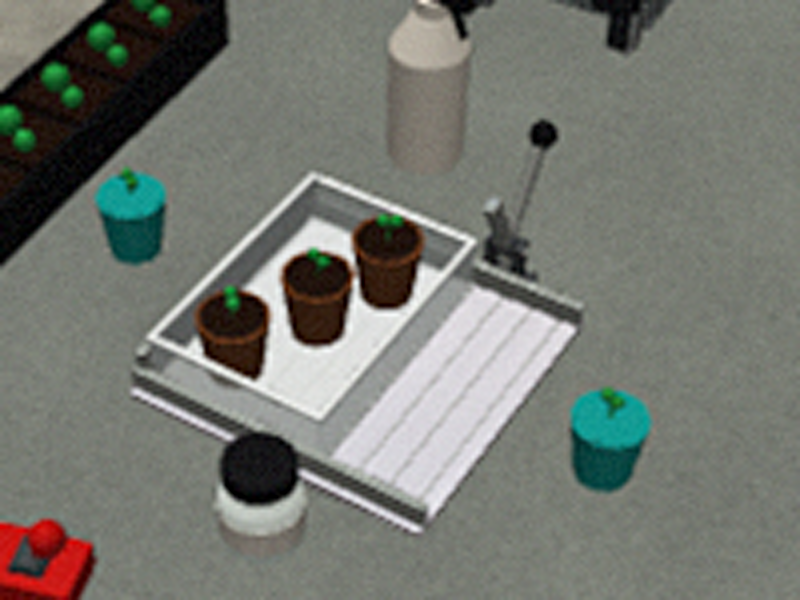

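View pics/t3.png

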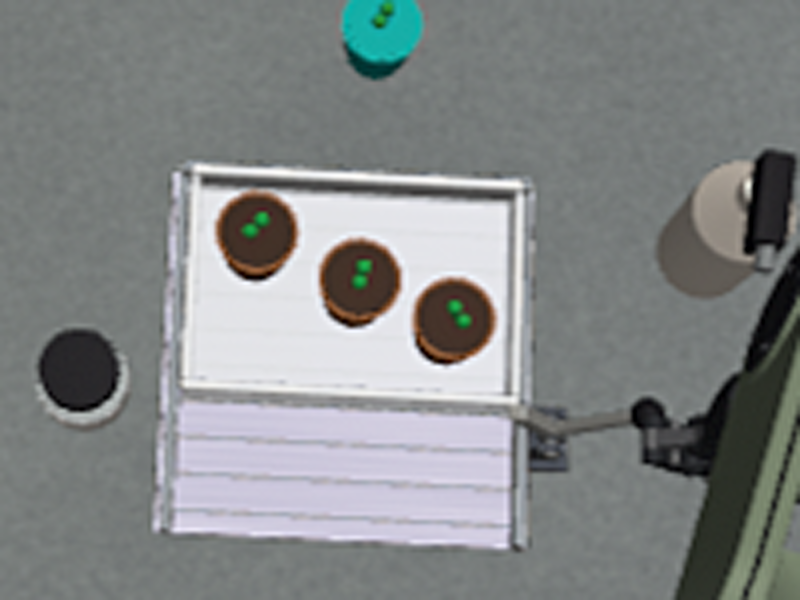

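The tray's rim corners match the home projection to within a pixel or so (side 320,417 and 475,239). The latch is still open with its knob at side crop (543,133), and the pots stand. The closed fingers go to the knob's outer side next.

>>> drive_tool(
  deltas=[
    [0,0,0.3,0,0,0,1],
    [-0.3,0,0.3,0,0,0,1],
    [-0.43,0.3,0.3,0,0,0,1],
    [-0.43,0.7,0.3,0,0,0,1],
    [-0.43,0.97,0.3,0,0,0,1],
    [-0.43,0.97,0.3,0,0,0,1],
  ],
)

```text
time: 8.3
ee_pos: [491.3, -226.1, 100.8]
tool_rot: [-0.022, 0.016, 0.708, -0.706]
wrist_force: [0.2, 0.2, -0.2]
width: 0.3
```

Run:
```python
from h import *
import cv2
c,m=st()
a=imaging.snapshot('side')[60:210,200:400];b=imaging.snapshot('top')[100:250,260:460]
cv2.imwrite('pics/s4.png',cv2.resize(a,None,fx=4,fy=4,interpolation=cv2.INTER_CUBIC))
cv2.imwrite('pics/t4.png',cv2.resize(b,None,fx=4,fy=4,interpolation=cv2.INTER_CUBIC))
```

```text
t 8.3 world [ 491.3 -226.1  100.8] cradle [ -17.8 -227.5  100.8] F [ 0.2  0.2 -0.2] w 0.3 j [-0.45  0.39  1.82  0.    0.94  1.17]
```

View pics/s4.png

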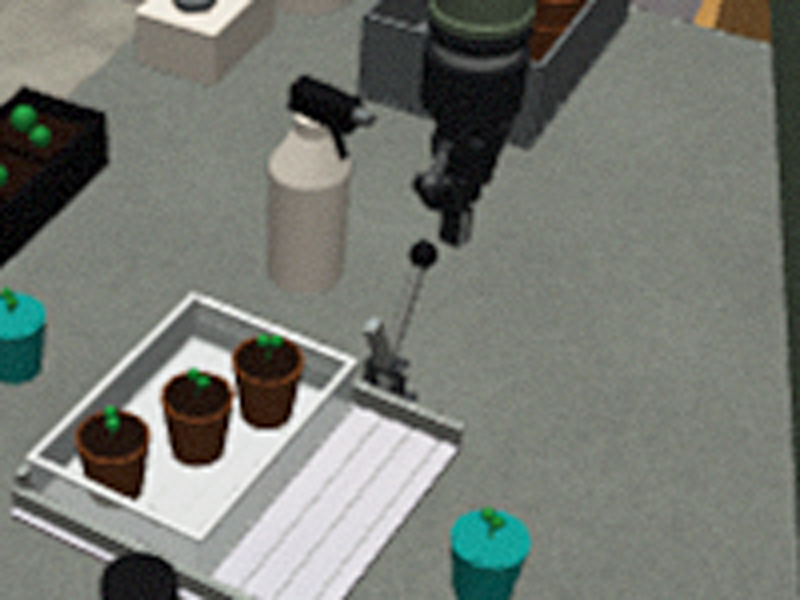

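View pics/t4.png

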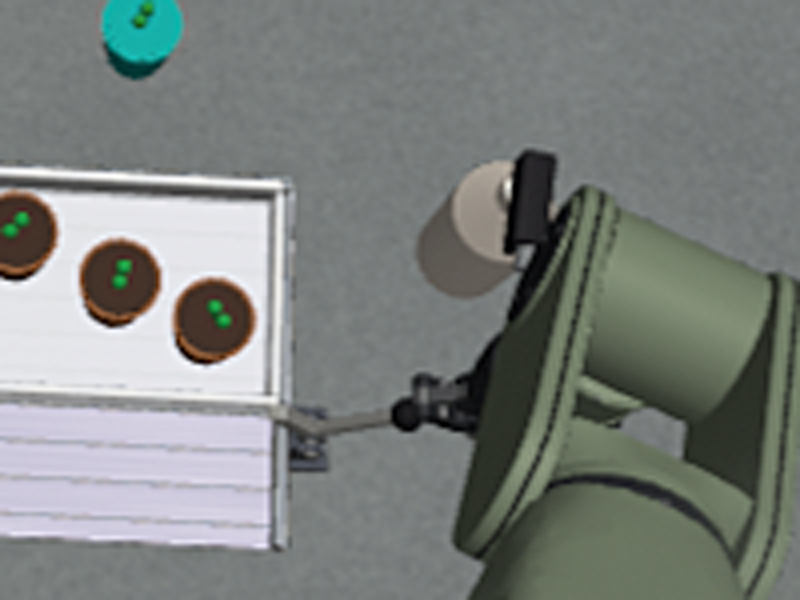

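The fingers are on the outer side of the knob (side 455,225 against 423,253), and the sprayer is clear. I'll push towards cradle +y.

>>> drive_tool(
  deltas=[
    [-0.04,0,-0.1,0,0,0,1],
    [-0.04,0,-0.18,0,0,0,1],
    [-0.04,0,-0.24,0,0,0,1],
    [-0.04,0,-0.3,0,0,0,1],
    [-0.04,0,-0.36,0,0,0,1],
    [-0.04,0,-0.42,0,0,0,1],
  ],
)

```text
time: 9.0
ee_pos: [500.1, -186.9, 104.8]
tool_rot: [0.019, -0.02, -0.707, 0.707]
wrist_force: [0.5, -1.4, 0.9]
width: 0.1
```

>>> drive_tool(
  deltas=[
    [0,0,-0.06,0,0,0,1],
    [0,0,-0.12,0,0,0,1],
    [0,0,-0.18,0,0,0,1],
    [0,0,-0.24,0,0,0,1],
  ],
)

```text
time: 9.4
ee_pos: [500.7, -162.2, 103.9]
tool_rot: [-0.02, 0.019, 0.707, -0.707]
wrist_force: [-0.1, -0.4, 1.2]
width: -0.2
```

Run:
```python
from h import *
import cv2
c,m=st()
a=imaging.snapshot('side')[60:210,200:400]
cv2.imwrite('pics/s5.png',cv2.resize(a,None,fx=4,fy=4,interpolation=cv2.INTER_CUBIC))
```

```text
t 9.4 world [ 500.7 -162.2  103.9] cradle [ -11.9 -163.2  103.9] F [-0.1 -0.4  1.2] w -0.2 j [-0.34  0.36  1.86  0.    0.92  1.29]
```

View pics/s5.png

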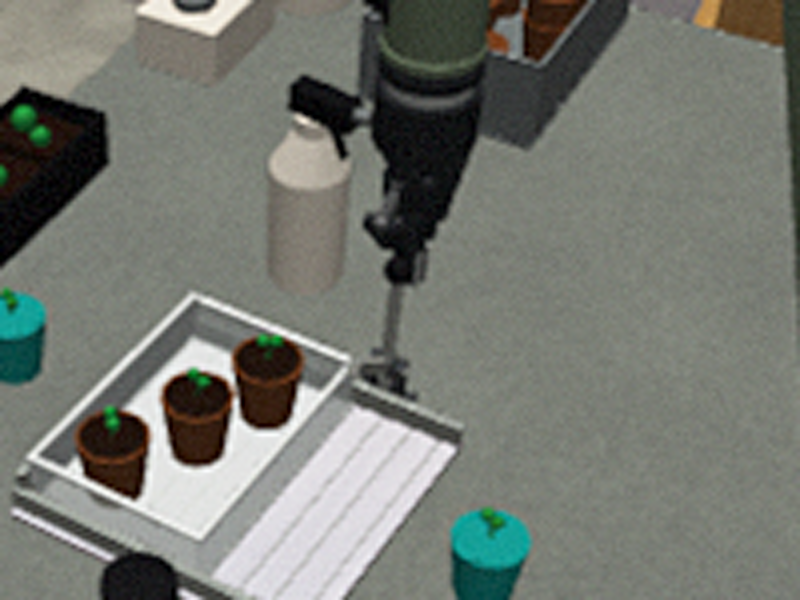

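The handle is near upright and the keeper bar is coming down. I'll continue a few cm past centre.

>>> drive_tool(
  deltas=[
    [0,0,-0.06,0,0,0,1],
    [0,0,-0.12,0,0,0,1],
    [0,0,-0.18,0,0,0,1],
    [0,0,-0.22,0,0,0,1],
    [0,0,-0.22,0,0,0,1],
  ],
)

```text
time: 9.95
ee_pos: [502.3, -140.6, 104.3]
tool_rot: [-0.019, 0.019, 0.707, -0.707]
wrist_force: [0.9, 0.0, -0.1]
width: -0.1
```

Run:
```python
from h import *
import cv2
c,m=st()
a=imaging.snapshot('side')[60:210,200:400]
cv2.imwrite('pics/s6.png',cv2.resize(a,None,fx=4,fy=4,interpolation=cv2.INTER_CUBIC))
```

```text
t 9.95 world [ 502.3 -140.6  104.3] cradle [ -11.4 -141.5  104.3] F [ 0.9  0.  -0.1] w -0.1 j [-0.29  0.35  1.87  0.    0.92  1.33]
```

View pics/s6.png

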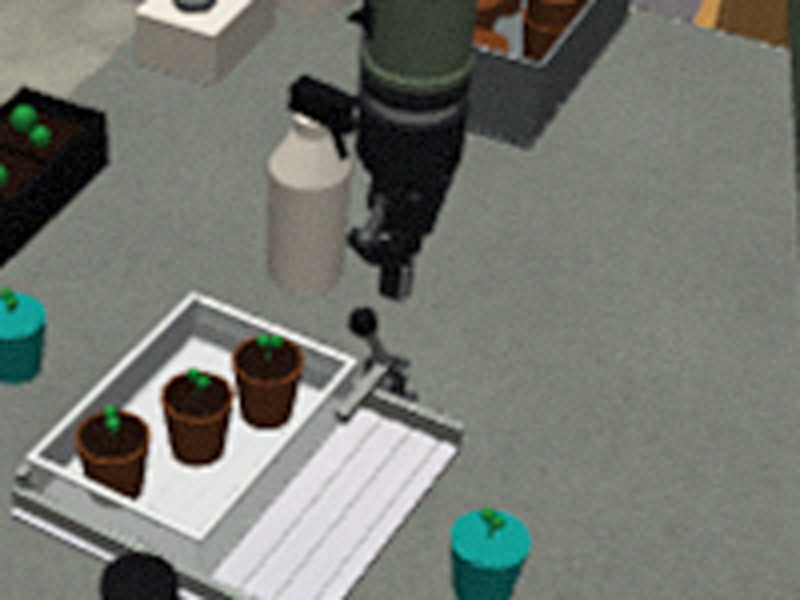

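The lever has snapped over: the knob is at (363,322) and the bar lies level in front of the tray wall. I'll retreat outwards, then up, and check.

>>> drive_tool(
  deltas=[
    [0,0,0.2,0,0,0,1],
    [0,-0.2,0.4,0,0,0,1],
    [0.1,-0.6,0.5,0,0,0,1],
    [0.2,-1,0.5,0,0,0,1],
    [0.3,-1,0.5,0,0,0,1],
    [0.3,-1,0.5,0,0,0,1],
  ],
)

```text
time: 10.6
ee_pos: [468.7, -189.6, 205.1]
tool_rot: [0.019, -0.02, -0.707, 0.707]
wrist_force: [0.1, -0.3, -0.1]
width: 0.4
```

>>> drive_tool(
  deltas=[
    [0.4,0,0.3,0,0,0,1],
    [0.8,0,0.6,0,0,0,1],
    [0.8,0,1,0,0,0,1],
    [0.8,0,1,0,0,0,1],
    [0.8,0,1,0,0,0,1],
  ],
)

```text
time: 11.1
ee_pos: [383.7, -284.8, 202.9]
tool_rot: [-0.021, 0.02, 0.708, -0.706]
wrist_force: [-0.4, 0.4, 0.7]
width: 0.2
```

Run:
```python
from h import *
import cv2
c,m=st()
A=imaging.snapshot('side');b=imaging.snapshot('top')
cv2.imwrite('pics/s7.png',cv2.resize(A[90:240,170:370],None,fx=4,fy=4,interpolation=cv2.INTER_CUBIC))
cv2.imwrite('pics/t7.png',cv2.resize(b,None,fx=1.5,fy=1.5))
for n,X in dict(knob_lock=(-14,-87,119),rimL=(0,110,58),rimR=(0,-110,58)).items():
    w=cw(S,X); print(n,((proj('side',w)[0]-[170,90])*4).round())
```

```text
t 11.1 world [ 383.7 -284.8  202.9] cradle [-122.1 -291.9  202.9] F [-0.4  0.4  0.7] w 0.2 j [-0.66  0.19  1.82  0.    1.13  0.96]
knob_lock [482. 201.]
rimL [320. 417.]
rimR [475. 239.]
```

View pics/s7.png

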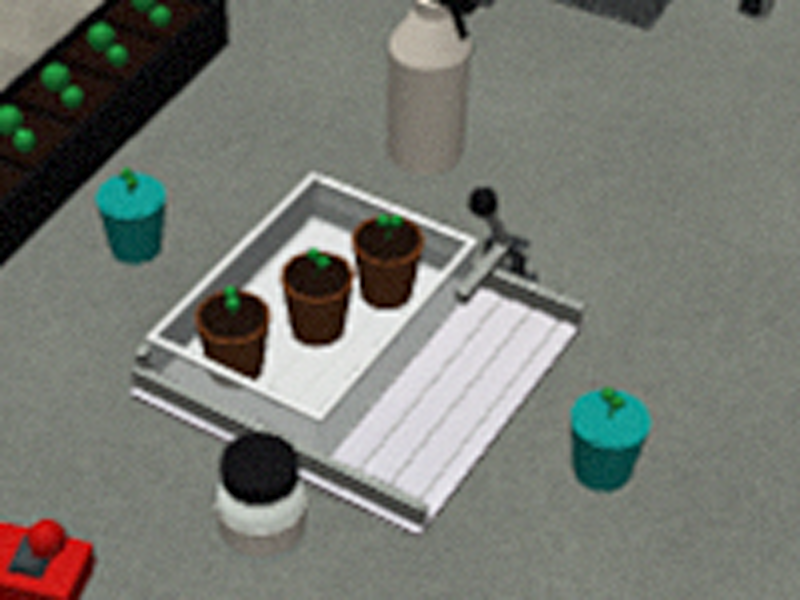

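View pics/t7.png

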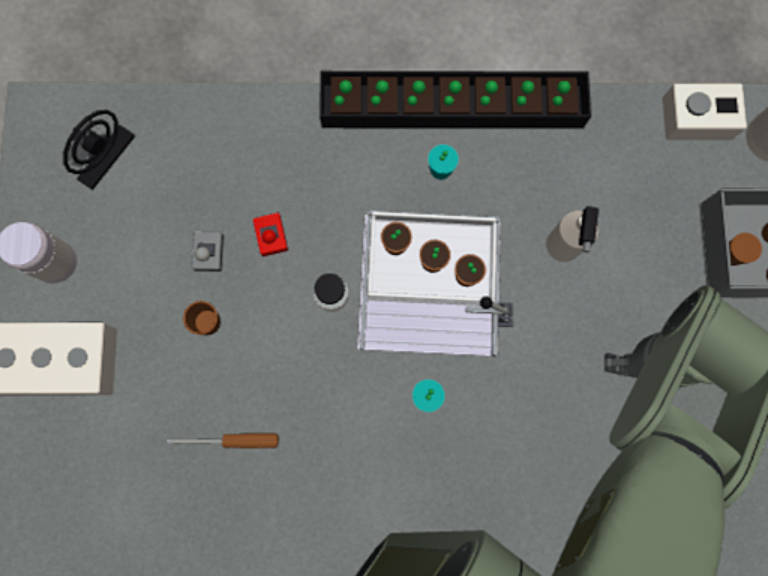

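The knob is at (483,201) in the side crop, against a predicted locked position of (482,201). The rim corners are at the home position, the pots are upright, the bystanders are where they started, and the arm is clear of everything.

```bash
python3 -c "
from rig import close_job
print(close_job())"
```

```text
the job is handed in; nothing more can be done
None
```

I pushed the tray about 30 mm to the back stop with the half-open fingers. I then pushed the black-knobbed lever past centre from its outer side with the fingers closed. It snapped into its locked position, and I handed the job in at about 11 s of the 43 s allowed; no verdict was reported.

- **Tray home:** the push stopped dead at TCP x = 510.0 mm, where I predicted 510.4, and the force rose to about 11 N along the push. The rim corners matched the predicted home position to within a pixel or so.
- **Latch locked:** the knob lies within about 1 pixel of its predicted locked position, and the keeper bar is level in front of the tray wall.
- **Everything else:** in the pictures the pots stand upright, and the bystanders and fan switch look unchanged. I compared these by eye and did not measure them. The arm is clear and touches nothing.

No check failed. The one oddity was early on: the networks did not find the cradle in the side view and gave some doubtful extra hits in the top view. I therefore fitted the cradle and tray poses from image corners I read myself.

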